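# Load the blue specimen block into the trimming clamp

## Task

Pick up the blue square specimen block and load it in the steel trimming clamp: turn it until its flats are square to the two jaws, lower it upright between them until it stands on the clamp's floor about midway along the jaws, then let go. Leave the red and the yellow block standing where they are.

Things in the scene. Friction and masses are not known exactly. Their poses are not given: they have to be found in the camera images.
- blue_mid (a point): The blue block to load: a specimen block standing upright: square blue plastic stub 32 x 32 mm and 60 mm tall, topped by a 26 x 26 x 12 mm cream wax block with a dark red spot, 72 mm tall in all, 60 to 120 g. The point is its centre, half-way up (36 mm above its foot); z is up the block, x and y are square to its flats.
- clamp_seat (a point): Fixed steel clamp: dark base plate 90 x 96 mm, 14 mm thick; two parallel fixed jaws on it, 60 mm long, 12 mm above the plate, gap 40 mm wide, open at both ends, upper 6 mm sloped to a 50 mm wide mouth; low black knob on the +y side, to 78 mm out. The point: middle of the gap, on the plate's top face (its floor, 14 mm above the bench). z up, x along the gap and jaws, y across.
- red_mid (a point): A bystander, not to be moved: a specimen block standing upright: square red plastic stub 32 x 32 mm and 60 mm tall, topped by a 26 x 26 x 12 mm cream wax block with a dark red spot, 72 mm tall in all, 60 to 120 g. The point is its centre, half-way up (36 mm above its foot); z is up the block, x and y are square to its flats.
- yellow_mid (a point): A bystander, not to be moved: a specimen block standing upright: square yellow plastic stub 32 x 32 mm and 60 mm tall, topped by a 26 x 26 x 12 mm cream wax block with a dark red spot, 72 mm tall in all, 60 to 120 g. The point is its centre, half-way up (36 mm above its foot); z is up the block, x and y are square to its flats.
Mind the look-alikes: they are no part of the job. There is more than one size of the part that bears blue_mid; the job needs the smaller. Leave any orange look-alike of the part that bears clamp_seat alone.

How it is judged:
On the way:
1. the blue block is lowered between the jaws while the fingers hold it (contact force between the fingers and blue above 0.5 N and z of blue_mid in the frame of clamp_seat below 0.046 m and horizontal distance between blue_mid and clamp_seat below 0.025 m), for 0.1 s.
At the end, for the whole second after the job is handed in: The blue block is at rest on the clamp's floor (height within 4 mm), within 15 mm of the middle of the gap seen from above, upright within 0.1 rad, flats within 12 degrees of square to the jaws, any of the four ways round; red and yellow blocks within 20 mm of where they were (z of blue_mid in the frame of clamp_seat between 0.032 and 0.04 m and horizontal distance between blue_mid and clamp_seat below 0.015 m and angle between blue_mid's own z axis and vertical below 0.1 rad and (angle between the x axis of blue_mid and the x axis of clamp_seat, either way round below 0.21 rad or angle between the x axis of blue_mid and the y axis of clamp_seat, either way round below 0.21 rad) and linear speed of blue below 0.02 m/s and distance of each of red_mid, yellow_mid from where it was at the start of the episode below 0.02 m); the robot touches nothing.
It fails at once if the red block is moved by more than 20 mm or knocked over (distance of red_mid from where it was at the start of the episode above 0.02 m).
It fails at once if the yellow block is moved by more than 20 mm or knocked over (distance of yellow_mid from where it was at the start of the episode above 0.02 m).
It also fails if it takes over 34 s, if anything falls off the work surface, if the arm or the gripper's body presses on something with over 40 N, if the wrist force passes 120 N, or if a joint passes its speed limit or range.

## Robot

A 7-joint arm with a two-finger parallel gripper is mounted at the origin on the work surface. World frame = base frame: x ahead of the robot, y to its left, z up, the work surface at z = 0. Lengths are in m, angles in rad, forces in N, time in s.
With the tool pointing down it reaches from about 0.425 to 0.95 m from the base axis. Payload 4.7 kg.
Tool frame: the origin (TCP) lies midway between the tips of the shut fingers; the grasp point (between the pads) lies 19 mm behind it (env.grip_depth is the distance from the TCP to the grasp point, in m); z points along the fingers, y is the direction in which the jaws open and shut (so a half turn about z gives the same grasp; the last joint's range is limited). The gripper opens to 87 mm and grips with 3 to 60 N. Pads are 19 mm wide; open, the fingers measure 117 mm over their backs; the gripper's body (75 mm by 190 mm) begins 51 mm behind the grasp point.
Start: joints at [-1.275, 0.469, -0.049, 1.532, 0.024, 1.141, -0.082], TCP at [0.215, 0.64, 0.223] pointing down, gripper open.
Joint ranges: [-2.59, 2.59], [-0.33, 1.99], [-1.39, 1.29], [0.1, 2.45], [-1.04, 4.18], [0.21, 1.99], [-2.66, 2.66]. Speed limits (rad/s): [2.57, 2.57, 3.14, 3.14, 3.14, 3.14, 3.14].

## Interface

Orientations are given as a rotation vector (axis times angle).
In Python, from rig import env gives the robot as it stands.
- The arm moves only by the tool jog_arm, never from a script. Its argument "rows" is a list of rows, each a list of 3 entries, a list of its own where there are three numbers: the turn, a rotation vector about the tool's x, y, z in degrees, then the shift along the tool's x, y, z in mm, then the finger opening in mm, from 0 to 87. In form: [[[wx, wy, wz], [tx, ty, tz], fingers], ...]. A call has 1 to 20 rows; each row is the pose to reach, as a shift and turn from the pose commanded when the call began, along the tool's axes at that moment; what a row does not reach only later rows make up. A row lasts 1/8 s, in which the tool goes at most 62.5 mm and 10.7 degrees, less where a joint would pass 70% of its speed; a pose out of reach is approached as far as the arm can. A call with a gripper value outside its range is refused whole. The fingers move at their own pace and stop on an object; "squeeze" is the grip in N (left out, the last holds). Time passes only in rows, so rows that repeat a pose let the fingers close. It gives the time, the measured TCP pose, the force and the opening at its end, in the units of the state.
- env.state(): the state, without advancing time (a new reading comes with each control period).
- env.snapshot(name): name is "scene" or "side" or "wrist"; returns the picture (384x512x3 uint8, red, green, blue); there is no depth.
- env.camera_params(name): a dict with "camera_matrix" (3x3 intrinsics, pixels), "k1" (the pictures are not rectified: a ray, as slopes to the right and down, at radius r is drawn at 1 + k1 r^2 times it, then the intrinsics apply), "world_from_camera" (4x4, takes a point from camera to world coordinates). Camera axes: x right, y up, looking along -z (the intrinsics and any distortion apply to the point x, -y, -z); pixel columns grow to the right and rows downward; lengths in m; the calibration is good to about 2 mm. A picture is of the moment at which its call begins: read the wrist's pose just before it. camera_params takes no time and is no camera call; for the wrist camera it gives the pose at the moment of the call.
- env.close_job(): hands the job in, once; it reports no verdict.
The state is a dict: "t": time; "joints": joint angles; "qvel": joint speeds; "joint_efforts": joint torques, N m; "ee_pos": TCP position; "tool_rot": TCP orientation; "contact_force": force on the tool from outside, world axes, zero at the start; "ft_torque": the same for the moment, N m; "finger_gap": opening from 0.0 (shut) to 1.0 (fully open).
Only numpy, scipy, OpenCV 4.12 (cv2) and the standard library are available. Lean on these libraries where they do the work, as an engineer would, in place of code of your own. Each camera call takes 0.05 s, during which the arm holds its last target. There are 200 camera calls.

## Working session

There is one attempt and no reset: what is moved stays moved. The work goes in short steps, Python scripts to look and compute and a tool call to move; the robot and the scene stay as the last step left them, time stands still between calls to the robot, and variables do not carry over. Pictures are saved under pics/ and viewed, about 8 in all and at most 12, crops included, and the job is handed in when it is done.

Besides the shell and the picture viewer there is one more tool, called as name(argument=value, ...), one argument or row to a line, values as JSON. jog_arm: Moves the arm, as the interface text tells. Its arguments: {"type":"object","properties":{"rows":{"type":"array","items":{"type":"array"}},"squeeze":{"type":"number"}},"required":["rows"]}

```bash
mkdir -p pics; ls; cat > h.py <<'E'
import numpy as np, cv2
from rig import env
def ray(P,u,v):
    K=np.array(P["camera_matrix"]);T=np.array(P["world_from_camera"]);k=P["k1"]
    d=np.array([(u-K[0,2])/K[0,0],(v-K[1,2])/K[1,1]]);s=d.copy()
    for _ in range(30): s=d/(1+k*(s@s))
    return T[:3,3],T[:3,:3]@np.array([s[0],-s[1],-1.])
def onz(P,u,v,z):
    o,d=ray(P,u,v);return o+d*(z-o[2])/d[2]
def proj(P,p):
    K=np.array(P["camera_matrix"]);T=np.array(P["world_from_camera"])
    c=T[:3,:3].T@(np.array(p)-T[:3,3]);s=np.array([c[0],-c[1]])/-c[2];s=s*(1+P["k1"]*(s@s))
    return K[:2,:2]@s+K[:2,2]
def tri(rs):
    A=0;b=0
    for o,d in rs:
        d=d/np.linalg.norm(d);M=np.eye(3)-np.outer(d,d);A=A+M;b=b+M@o
    p=np.linalg.solve(A,b);return p,[np.linalg.norm(np.cross(p-o,d/np.linalg.norm(d))) for o,d in rs]
def save(n,im): cv2.imwrite(f"pics/{n}.png",im[...,::-1])
E
python3 - <<'E'
from h import *
np.set_printoptions(precision=4,suppress=True)
s=env.state();print(s["t"],s["ee_pos"],s["tool_rot"],s["finger_gap"],env.grip_depth)
a={}
for n in("scene","side","wrist"):
    a[n]=(env.camera_params(n),env.snapshot(n));print(n,a[n][0]["world_from_camera"],a[n][0]["camera_matrix"],a[n][0]["k1"])
    np.save(f"pics/{n}0.npy",a[n][1]); save(n+"0",a[n][1])
import pickle;pickle.dump(a,open("a0.pkl","wb"))
E
```

```text
pics
0.0 [0.2152 0.6391 0.2215] [-0.5078 -3.1     0.0031] 1.0028755481234208 0.0187
scene [[-0.5628 -0.577   0.5918  0.9296]
 [ 0.8266 -0.3925  0.4034  0.293 ]
 [-0.0005  0.7162  0.6979  0.61  ]
 [ 0.      0.      0.      1.    ]] [[372.1154   0.     253.3136]
 [  0.     372.1154 189.9915]
 [  0.       0.       1.    ]] -0.044107654142489974
side [[ 0.8833  0.2153 -0.4164  0.1359]
 [-0.4686  0.3836 -0.7958 -0.6516]
 [-0.0116  0.8981  0.4397  0.4153]
 [ 0.      0.      0.      1.    ]] [[390.008    0.     251.3526]
 [  0.     390.008  190.2857]
 [  0.       0.       1.    ]] -0.07011290912122466
wrist [[ 0.3181 -0.9098 -0.2665  0.1425]
 [ 0.9481  0.305   0.0901  0.6637]
 [-0.0007 -0.2814  0.9596  0.3835]
 [ 0.      0.      0.      1.    ]] [[270.0503   0.     257.3043]
 [  0.     270.0503 194.1659]
 [  0.       0.       1.    ]] -0.03938987637655142
```

View pics/scene0.png

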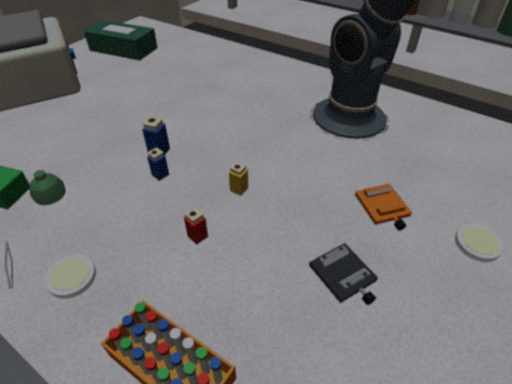

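View pics/side0.png

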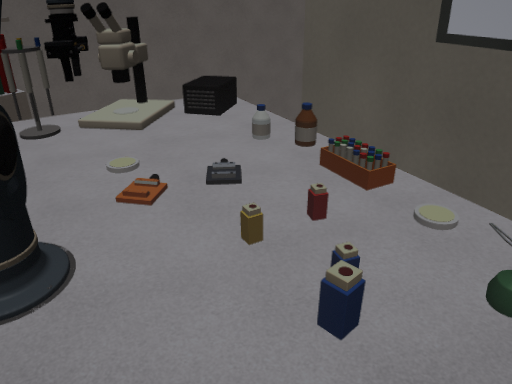

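The scene view shows a large blue block at (155,135), a small blue block at (158,163), red at (196,226), yellow at (239,179), a dark steel clamp at (343,271) with its knob at (368,297), and the orange look-alike clamp at (383,203). The side view shows large blue at (341,300), small blue at (346,258), red at (317,202), yellow at (252,224) and the steel clamp at (224,173).

Candidates for blue are (155,135), which is large, and (158,163), which is small; I choose (158,163). For the clamp they are (343,271), dark, and (383,203), orange; I choose (343,271).

```bash
python3 - <<'E'
from h import *
import pickle
np.set_printoptions(precision=4,suppress=True)
a=pickle.load(open("a0.pkl","rb"))
S,A=a["scene"];D,B=a["side"]
# coarse: wax top by hand pixel
for n,u,v in [("blueS",(156,152),(346.5,249)),("blueL",(154,122),(344,272)),("red",(195,214),(319,188)),("yel",(238,168),(252,208)),("knob",(368,297),(224,162)),("clamp",(343,268),(224,172))]:
    p,e=tri([ray(S,*u),ray(D,*v)]);print(n,p,e,"r",np.hypot(*p[:2]))
c1=cv2.resize(A[105:190,125:225],(600,510),interpolation=cv2.INTER_CUBIC)
save("crop1",c1)
c2=cv2.resize(B[235:345,300:390],None,fx=4,fy=4,interpolation=cv2.INTER_CUBIC)
c3=cv2.resize(A[235:310,300:390],None,fx=4,fy=4,interpolation=cv2.INTER_CUBIC)
H=440
save("crop2",np.hstack([c2,np.pad(c3,((0,H-c3.shape[0]),(0,0),(0,0)))]))
E
```

```text
blueS [ 0.4943 -0.2792  0.0695] [np.float64(0.0005530485987968539), np.float64(0.000553048598796875)] r 0.5677084174196361
blueL [ 0.4315 -0.3439  0.0934] [np.float64(0.0012318621772231615), np.float64(0.0012318621772232916)] r 0.5517652067385075
red [ 0.5906 -0.0785  0.067 ] [np.float64(0.0016310562595361774), np.float64(0.001631056259536199)] r 0.5957958974623248
yel [ 0.4311 -0.0884  0.0675] [np.float64(0.00037613702293294175), np.float64(0.0003761370229330053)] r 0.44004077383893647
knob [0.5344 0.2713 0.0127] [np.float64(0.00015353268437348335), np.float64(0.00015353268437357399)] r 0.5993257920316829
clamp [0.5046 0.2077 0.0135] [np.float64(0.001257605519925197), np.float64(0.0012576055199253354)] r 0.5456714661771501
```

View pics/crop2.png

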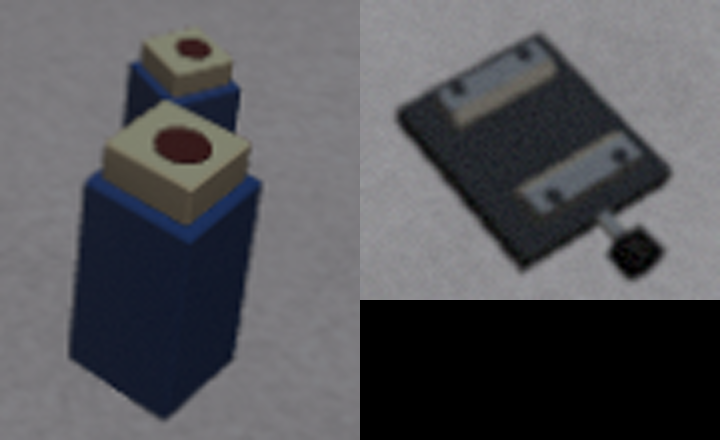

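The crop agrees: the nearer-to-side block (341,300) is the large one, with its top about 93 mm up. The one behind it is the small one, at about (0.494,-0.279) with its top about 70 mm up. The dark clamp has its two steel jaws and knob. Next I look from the wrist above the clamp.

```bash
cat >> h.py <<'E'
from scipy.spatial.transform import Rotation as Rn
def goal(p,yaw,s=None):
    "tool down, tool y axis at world yaw (deg), nearest of half turns is up to caller"
    s=s or env.state();R0=Rn.from_rotvec(s["tool_rot"])
    c,n=np.cos(np.radians(yaw)),np.sin(np.radians(yaw));y=np.array([c,n,0]);z=np.array([0,0,-1.])
    R=Rn.from_matrix(np.c_[np.cross(y,z),y,z])
    return np.round((R0.inv()*R).as_rotvec(degrees=True),2),np.round(R0.inv().apply(np.array(p)-s["ee_pos"])*1000,1)
def yawy():
    m=Rn.from_rotvec(env.state()["tool_rot"]).as_matrix();return np.degrees(np.arctan2(m[1,1],m[0,1])),m[2,2]
E
python3 - <<'E'
from h import *
print(yawy()); y=yawy()[0]
print(goal([.48,.2,.17],y-49))
E
```

```text
(np.float64(71.39252182855223), np.float64(-0.999998904822189))
(array([-8.0e-02,  4.0e-02,  4.9e+01]), array([-391.1, -331.8,   52.3]))
```

jog_arm(
  rows=[
    [[0,0,49],[-391,-332,52],87],
    [[0,0,49],[-391,-332,52],87],
    [[0,0,49],[-391,-332,52],87],
    [[0,0,49],[-391,-332,52],87],
    [[0,0,49],[-391,-332,52],87],
    [[0,0,49],[-391,-332,52],87],
    [[0,0,49],[-391,-332,52],87],
    [[0,0,49],[-391,-332,52],87],
    [[0,0,49],[-391,-332,52],87],
    [[0,0,49],[-391,-332,52],87],
    [[0,0,49],[-391,-332,52],87],
    [[0,0,49],[-391,-332,52],87],
  ],
)

```text
t: 1.65
ee_pos: [0.4791, 0.2023, 0.1706]
tool_rot: [-1.743, -2.613, -0.001]
contact_force: [-0.0, 0.6, 0.1]
finger_gap: 1.0
```

```bash
python3 - <<'E'
from h import *
import pickle
P=env.camera_params("wrist");I=env.snapshot("wrist");print(env.state()["t"],env.state()["ee_pos"],yawy())
pickle.dump((P,I),open("w1.pkl","wb"));save("w1",I)
print(proj(P,[.505,.208,.014]))
print(goal([.475,-.25,.19],yawy()[0]-51))
E
```

```text
1.7 [0.47928937 0.20195632 0.17056662] (np.float64(22.567469381338633), np.float64(-0.9999998498674164))
[278.26858794 185.0081496 ]
(array([-1.0e-02, -3.0e-02,  5.1e+01]), array([-415.7, -177.4,  -19.7]))
```

View pics/w1.png

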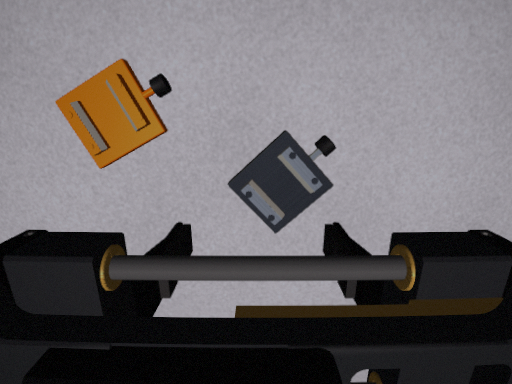

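The wrist view shows the dark clamp centred near (280,181), its jaws near (303,170) and (263,202), and its knob at (325,146). The orange clamp is at (112,113). I measure the dark clamp from this view and the scene view while moving on to the blue block.

```bash
python3 - <<'E'
from h import *
import pickle
np.set_printoptions(precision=4,suppress=True)
P,I=pickle.load(open("w1.pkl","rb"));S,A=pickle.load(open("a0.pkl","rb"))["scene"]
sub=np.zeros(I.shape[:2],np.uint8);sub[120:240,215:345]=1
g=cv2.cvtColor(I,cv2.COLOR_RGB2GRAY)
print(I[181,280],I[140,200],I[172,305],I[146,325])
bg=g[140,200]
m=((I.max(2)<85)&(sub>0)).astype(np.uint8)
m=cv2.morphologyEx(m,cv2.MORPH_CLOSE,np.ones((21,21)));m[:, :]&=sub
m=cv2.morphologyEx(m,cv2.MORPH_OPEN,np.ones((25,25)) if 0 else cv2.getStructuringElement(cv2.MORPH_ELLIPSE,(25,25)))
c=max(cv2.findContours(m,0,1)[0],key=cv2.contourArea)
b=cv2.boxPoints(cv2.minAreaRect(c));print("plate px",b)
W=np.array([onz(P,*q,.014) for q in b]);print(W.mean(0),[np.linalg.norm(W[i]-W[i-1]) for i in range(4)],np.degrees(np.arctan2(*(W[1]-W[0])[1::-1])))
# jaws: light inside the plate
pl=cv2.erode(cv2.fillConvexPoly(np.zeros_like(m),b.astype(np.int32),1),np.ones((5,5)))
j=((g>85)&(pl>0)).astype(np.uint8);j=cv2.morphologyEx(j,cv2.MORPH_CLOSE,np.ones((5,5)))
C=[]
for k in sorted(cv2.findContours(j,0,1)[0],key=cv2.contourArea)[-2:]:
    bb=cv2.boxPoints(cv2.minAreaRect(k));w=np.array([onz(P,*q,.023) for q in bb]);C.append(w.mean(0))
    e=[w[1]-w[0],w[2]-w[1]];L=max(e,key=np.linalg.norm)
    print("jaw",bb.mean(0),w.mean(0),[np.linalg.norm(x) for x in e],np.degrees(np.arctan2(L[1],L[0])))
print("mid jaws",np.mean(C,0),"across deg",np.degrees(np.arctan2(*(C[0]-C[1])[1::-1])))
ws=[(285,131),(332,183),(277,232),(229,184)];ss=[(377.5,278.8),(340.8,302.5),(310,263),(345.5,243.3)]
T=[]
for u,v in zip(ws,ss):
    p,e=tri([ray(P,*u),ray(S,*v)]);T.append(p);print("corner",p,np.round(e[0],4))
print(np.mean(T,0))
E
```

```text
[39 42 51] [164 160 166] [109 115 126] [29 29 28]
plate px [[226.4867 182.8038]
 [296.766  118.3811]
 [345.6641 171.7245]
 [275.3849 236.1472]]
[0.5103 0.2183 0.014 ] [np.float64(0.09321323755315922), np.float64(0.11183012863743935), np.float64(0.0871999281013018), np.float64(0.11857177318791079)] 65.18756437388528
jaw [299.6725 170.4115] [0.5199 0.2352 0.023 ] [np.float64(0.017301841023478273), np.float64(0.060356310311181674)] -24.818062315688632
jaw [313.646  150.8098] [0.5254 0.2619 0.023 ] [np.float64(0.016463087834545847), np.float64(0.07883493923376528)] -23.8350626245804
mid jaws [0.5227 0.2486 0.023 ] across deg -101.67072622951785
corner [0.4866 0.2707 0.0098] 0.0009
corner [0.5673 0.2347 0.006 ] 0.0001
corner [0.5287 0.1508 0.0141] 0.0002
corner [0.4493 0.1877 0.0173] 0.0007
[0.508  0.211  0.0118]
```

jog_arm(
  rows=[
    [[0,0,51],[-416,-177,-20],87],
    [[0,0,51],[-416,-177,-20],87],
    [[0,0,51],[-416,-177,-20],87],
    [[0,0,51],[-416,-177,-20],87],
    [[0,0,51],[-416,-177,-20],87],
    [[0,0,51],[-416,-177,-20],87],
    [[0,0,51],[-416,-177,-20],87],
    [[0,0,51],[-416,-177,-20],87],
    [[0,0,51],[-416,-177,-20],87],
    [[0,0,51],[-416,-177,-20],87],
    [[0,0,51],[-416,-177,-20],87],
    [[0,0,51],[-416,-177,-20],87],
  ],
)

```text
t: 3.2
ee_pos: [0.4752, -0.2504, 0.1905]
tool_rot: [-2.699, -1.606, -0.001]
contact_force: [-0.5, -0.6, 1.0]
finger_gap: 0.999
```

```bash
python3 - <<'E'
from h import *
import pickle
P=env.camera_params("wrist");I=env.snapshot("wrist");print(env.state()["t"],env.state()["ee_pos"],yawy())
pickle.dump((P,I),open("w2.pkl","wb"));save("w2",I)
print(proj(P,[.494,-.279,.072]),proj(P,[.4315,-.344,.093]))
E
```

```text
3.25 [ 0.4750672  -0.25076965  0.19051475] (np.float64(-28.516672109300245), np.float64(-0.9999998852071033))
[284.37995794 204.1965874 ] [262.30952365 284.20024803]
```

View pics/w2.png

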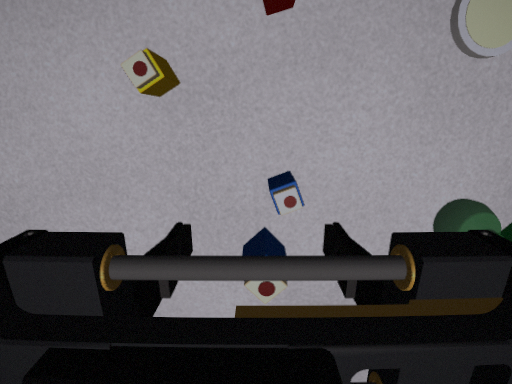

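The wrist view shows small blue with its spot at (290,202), wax corners near (273,192), (297,186) and (303,209), and dark blue flats at (283,180). The large block is behind the bar at (265,245), and yellow is at (150,72). Now I work out exact poses.

```bash
python3 - <<'E'
from h import *
import pickle
np.set_printoptions(precision=4,suppress=True)
a=pickle.load(open("a0.pkl","rb"));S,A=a["scene"];D,B=a["side"]
P1,I1=pickle.load(open("w1.pkl","rb"));P,I=pickle.load(open("w2.pkl","rb"))
# clamp jaws
poly=np.array([(285,131),(332,183),(277,232),(229,184)])
pl=cv2.erode(cv2.fillConvexPoly(np.zeros(I.shape[:2],np.uint8),poly.astype(np.int32),1),np.ones((7,7)))
g=cv2.cvtColor(I1,cv2.COLOR_RGB2GRAY);j=cv2.morphologyEx(((g>75)&(pl>0)).astype(np.uint8),cv2.MORPH_CLOSE,np.ones((5,5)))
C=[]
for k in sorted(cv2.findContours(j,0,1)[0],key=cv2.contourArea)[-2:]:
    bb=cv2.boxPoints(cv2.minAreaRect(k));w=np.array([onz(P1,*q,.025) for q in bb]);C.append(w.mean(0))
    e=[w[1]-w[0],w[2]-w[1]];L=max(e,key=np.linalg.norm)
    print("jaw",bb.mean(0),w.mean(0),[np.linalg.norm(x) for x in e],np.degrees(np.arctan2(L[1],L[0])))
d=C[0]-C[1];print("mid",np.mean(C,0),"dist",np.linalg.norm(d),"across",np.degrees(np.arctan2(d[1],d[0])))
W=np.array([onz(P1,*q,.014) for q in poly]);print("plate z14",W,W.mean(0),[np.linalg.norm(W[i]-W[i-1]) for i in range(4)])
for i in range(4): print(np.degrees(np.arctan2(*(W[i]-W[i-1])[1::-1])),end=" ")
# blue wax in wrist
def wax(I,box):
    x0,y0,x1,y1=box;s=np.zeros(I.shape[:2],np.uint8);s[y0:y1,x0:x1]=1
    h=I.astype(int);m=((h[...,0]-h[...,2]>8)&(s>0)).astype(np.uint8)
    c=max(cv2.findContours(m,0,1)[0],key=cv2.contourArea)
    return cv2.minAreaRect(cv2.convexHull(c))
def spot(I,box):
    x0,y0,x1,y1=box;h=I[y0:y1,x0:x1].astype(int)
    m=((h[...,0]-h[...,1]>h[...,0]*.35)&(h[...,0]>30));v,u=np.nonzero(m);return u.mean()+x0,v.mean()+y0,m.sum()
r=wax(I,(262,165,315,222));b=cv2.boxPoints(r);print("\nwax",b)
w=np.array([onz(P,*q,.072) for q in b]);print(w.mean(0),[np.linalg.norm(w[i]-w[i-1]) for i in range(4)],[np.degrees(np.arctan2(*(w[i]-w[i-1])[1::-1])) for i in range(4)])
s1=spot(I,(275,190,305,215));s2=spot(A,(148,146,166,160));s3=spot(B,(337,240,358,254));print(s1,s2,s3)
rs=[ray(P,*s1[:2]),ray(S,*s2[:2]),ray(D,*s3[:2])]
print("blue top",tri(rs),tri(rs[:2])[0],tri(rs[1:])[0],onz(P,*s1[:2],.072))
c=cv2.resize(I[160:225,255:325],None,fx=6,fy=6,interpolation=cv2.INTER_CUBIC);c2=cv2.resize(I1[125:240,220:345],None,fx=3.3,fy=3.3,interpolation=cv2.INTER_CUBIC)
c2=cv2.copyMakeBorder(c2,0,max(0,390-c2.shape[0]),0,0,0)[:390]
save("crop3",np.clip(1.6*np.hstack([c,c2]).astype(float),0,255).astype(np.uint8)[:, :800])
E
```

```text
jaw [263.5 202. ] [0.4958 0.184  0.025 ] [np.float64(0.01781278689272565), np.float64(0.05975188192545771)] -23.242661216014085
jaw [299.7353 170.3435] [0.5195 0.2356 0.025 ] [np.float64(0.01792018397617032), np.float64(0.060234429019415454)] -24.25271481946851
mid [0.5077 0.2098 0.025 ] dist 0.05677801395516432 across -114.68985676783542
plate z14 [[0.4862 0.2698 0.014 ]
 [0.5644 0.2356 0.014 ]
 [0.5287 0.1506 0.014 ]
 [0.4492 0.1861 0.014 ]] [0.5071 0.2105 0.014 ] [np.float64(0.09147426834349374), np.float64(0.08539687551238005), np.float64(0.0922096563117355), np.float64(0.08707240509645546)]
66.1621887040329 -23.614119719371296 -112.79676925802103 155.9076864592013 
wax [[284. 196.]
 [296. 196.]
 [296. 208.]
 [284. 208.]]
[ 0.5005 -0.2797  0.072 ] [np.float64(0.013763817129658124), np.float64(0.013025485055202088), np.float64(0.013775190769816184), np.float64(0.013198548440713623)] [np.float64(63.175469558109775), np.float64(-28.415123970750663), np.float64(-116.10559680098798), np.float64(151.56105415352653)]
(np.float64(289.6990291262136), np.float64(201.29126213592232), np.int64(103)) (np.float64(154.0), np.float64(151.75), np.int64(4)) (np.float64(348.0416666666667), np.float64(246.625), np.int64(24))
blue top (array([ 0.4994, -0.2787,  0.0727]), [np.float64(0.0012682215534376448), np.float64(0.0009229126651975006), np.float64(0.0011709427255164016)]) [ 0.5006 -0.2775  0.0752] [ 0.4982 -0.2795  0.0728] [ 0.5006 -0.2788  0.072 ]
```

View pics/crop3.png

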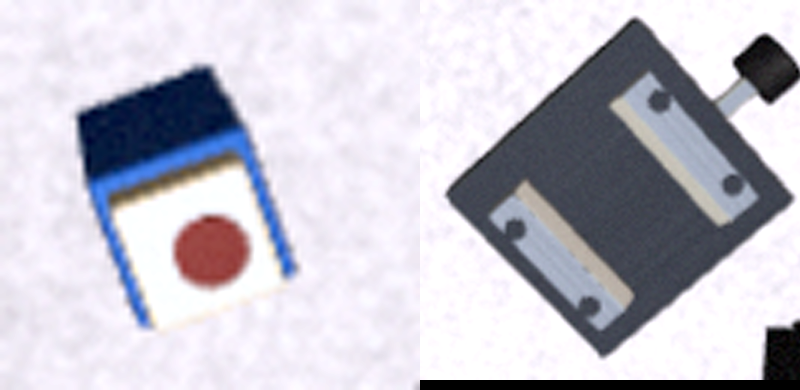

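Left crop: the wax is clean. In crop pixels its corners are about (112,208), (240,160), (289,288) and (153,327). The spot at (212,250) lies off the wax centre, so I use the corners. Right crop: the dark clamp's jaws and gap are clear.

```bash
python3 - <<'E'
from h import *
import pickle
np.set_printoptions(precision=4,suppress=True)
P,I=pickle.load(open("w2.pkl","rb"))
def rep(n,px,z):
    w=np.array([onz(P,255+(x-2.5)/6,160+(y-2.5)/6,z) for x,y in px]);e=[w[i]-w[i-1] for i in range(4)]
    print(n,w.mean(0),[round(np.linalg.norm(x)*1000,1) for x in e],[round(np.degrees(np.arctan2(x[1],x[0])),1) for x in e])
rep("wax72",[(112,208),(240,160),(289,288),(153,327)],.072)
rep("ledge60",[(90,180),(243,130),(297,275),(140,327)],.060)
m=((I[...,2].astype(int)-I[...,0]>15)|(I[...,0].astype(int)-I[...,2]>15)|(I.max(2)<90)).astype(np.uint8);m[:,:255]=0;m[:,325:]=0;m[:160]=0;m[220:]=0
c=max(cv2.findContours(m,0,1)[0],key=cv2.contourArea);print(cv2.boundingRect(c))
c=(0.4975,-.278)
for q in(onz(P,290-1,163+8,0),):print(q)
w=[onz(P,255+(x-2.5)/6,160+(y-2.5)/6,.0) for x,y in [(78,113),(208,66)]];d=w[1]-w[0];print("foot edge",w,np.linalg.norm(d),np.degrees(np.arctan2(d[1],d[0])))
E
```

```text
wax72 [ 0.499  -0.2771  0.072 ] [np.float64(24.2), np.float64(24.5), np.float64(26.2), np.float64(25.9)] [np.float64(80.7), np.float64(-7.0), np.float64(-96.1), np.float64(168.6)]
ledge60 [ 0.499  -0.2775  0.06  ] [np.float64(30.9), np.float64(29.9), np.float64(30.6), np.float64(31.5)] [np.float64(80.4), np.float64(-9.6), np.float64(-96.5), np.float64(171.1)]
(268, 171, 36, 44)
[ 0.5156 -0.2652  0.    ]
foot edge [array([ 0.4859, -0.2606,  0.    ]), array([ 0.5161, -0.2648,  0.    ])] 0.03055692403078988 -8.001668032702172
```

Height, size and edges all agree: small blue's centre is at (0.499,-0.2775), its flats are at -8.5°, and its top is about 72 mm up. The clamp centre is at (0.5075,0.210), with its gap along -24°.

```bash
python3 - <<'E'
from h import *
print(goal([.499,-.2775,.13],-8.5),goal([.499,-.2775,.029],-8.5))
E
```

```text
(array([ -0.  ,  -0.03, -20.02]), array([-12.1,  33.8,  60.5])) (array([ -0.  ,  -0.03, -20.02]), array([-12.1,  33.8, 161.5]))
```

jog_arm(
  rows=[
    [[0,0,-10],[-6,17,20],75],
    [[0,0,-20],[-12,34,50],75],
    [[0,0,-20],[-12,34,60],75],
    [[0,0,-20],[-12,34,85],75],
    [[0,0,-20],[-12,34,110],75],
    [[0,0,-20],[-12,34,130],75],
    [[0,0,-20],[-12,34,145],75],
    [[0,0,-20],[-12,34,155],75],
    [[0,0,-20],[-12,34,161],75],
    [[0,0,-20],[-12,34,161],75],
    [[0,0,-20],[-12,34,161],75],
  ],
  squeeze=15,
)

```text
t: 4.62
ee_pos: [0.4992, -0.2788, 0.03]
tool_rot: [2.382, 2.048, 0.001]
contact_force: [-0.1, -0.1, -0.3]
finger_gap: 0.862
```

jog_arm(
  rows=[
    [[0,0,0],[0,0,0],50],
    [[0,0,0],[0,0,0],40],
    [[0,0,0],[0,0,0],34],
    [[0,0,0],[0,0,0],28],
    [[0,0,0],[0,0,0],22],
    [[0,0,0],[0,0,0],22],
    [[0,0,0],[0,0,0],22],
  ],
  squeeze=15,
)

```text
t: 5.5
ee_pos: [0.4988, -0.2785, 0.0295]
tool_rot: [-2.382, -2.048, 0.0]
contact_force: [0.5, -0.7, 0.3]
finger_gap: 0.365
```

The opening is 31.8 mm, so the fingers are on the flats. Lift next.

jog_arm(
  rows=[
    [[0,0,0],[0,0,-10],22],
    [[0,0,0],[0,0,-30],22],
    [[0,0,0],[0,0,-60],22],
    [[0,0,0],[0,0,-90],22],
    [[0,0,0],[0,0,-120],22],
    [[0,0,0],[0,0,-140],22],
    [[0,0,0],[0,0,-140],22],
  ],
)

```text
t: 6.38
ee_pos: [0.4998, -0.2792, 0.1714]
tool_rot: [2.379, 2.046, 0.003]
contact_force: [0.7, 0.6, -0.6]
finger_gap: 0.368
```

```bash
python3 - <<'E'
from h import *
s=env.state();print(s["t"],s["ee_pos"],yawy(),s["finger_gap"],s["contact_force"])
print(goal([.5075,.210,.17],-24),goal([.5075,.210,.09],-24))
E
```

```text
6.375 [ 0.4997997  -0.27916341  0.17138004] (np.float64(-8.612930338955978), np.float64(-0.9999919528892993)) 0.3681894178763956 [ 0.69856992  0.60407663 -0.55047144]
(array([ 0.23,  0.  , 15.39]), array([484.8, -65.6,   0.8])) (array([ 0.23,  0.  , 15.39]), array([484.9, -66. ,  80.8]))
```

jog_arm(
  rows=[
    [[0,0,1],[20,-3,0],22],
    [[0,0,2],[55,-8,0],22],
    [[0,0,4],[95,-13,0],22],
    [[0,0,5],[135,-18,0],22],
    [[0,0,6],[175,-24,0],22],
    [[0,0,8],[215,-29,0],22],
    [[0,0,9],[255,-35,0],22],
    [[0,0,10],[295,-40,0],22],
    [[0,0,12],[335,-46,0],22],
    [[0,0,13],[375,-51,0],22],
    [[0,0,14],[415,-56,0],22],
    [[0,0,15],[450,-61,0],22],
    [[0,0,15.4],[475,-65,0],22],
    [[0,0,15.4],[485,-66,10],22],
    [[0,0,15.4],[485,-66,30],22],
    [[0,0,15.4],[485,-66,55],22],
    [[0,0,15.4],[485,-66,70],22],
    [[0,0,15.4],[485,-66,80],22],
    [[0,0,15.4],[485,-66,80],22],
    [[0,0,15.4],[485,-66,80],22],
  ],
)

```text
t: 8.88
ee_pos: [0.5068, 0.2109, 0.0901]
tool_rot: [2.635, 1.71, 0.002]
contact_force: [0.2, 0.3, -1.7]
finger_gap: 0.369
```

```bash
python3 - <<'E'
from h import *
import pickle
s=env.state();print(s["t"],s["ee_pos"],yawy(),s["finger_gap"],s["contact_force"])
S,A=env.camera_params("scene"),env.snapshot("scene");P,I=env.camera_params("wrist"),env.snapshot("wrist")
D,B=env.camera_params("side"),env.snapshot("side")
pickle.dump(dict(scene=(S,A),wrist=(P,I),side=(D,B)),open("a3.pkl","wb"))
c=cv2.resize(A[180:310,285:410],None,fx=4,fy=4,interpolation=cv2.INTER_CUBIC)[:520,:500]
c2=cv2.resize(B[110:220,190:265],None,fx=4,fy=4,interpolation=cv2.INTER_CUBIC)
c2=cv2.copyMakeBorder(c2,0,520-c2.shape[0],0,0,0)
save("crop4",np.clip(1.5*np.hstack([c,c2]).astype(float),0,255).astype(np.uint8))
print(goal([.5075,.210,.045],-24))
E
```

```text
8.875 [0.50684273 0.21094768 0.0901421 ] (np.float64(-24.022535649032267), np.float64(-0.9999990285529653)) 0.36867186185777845 [ 0.17938371  0.30895003 -1.74154979]
(array([ 0.04, -0.07, -0.  ]), array([-0.8,  1.2, 45.2]))
```

View pics/crop4.png

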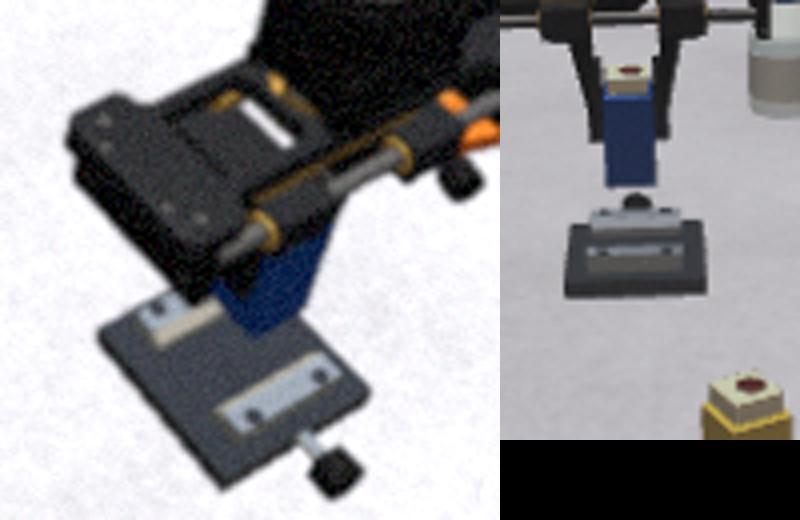

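The block hangs upright above the gap with its flats parallel to the jaws; its lower corner is at crop (262,338) and the jaws are at (180,320) and (280,390). I lower it and watch the force.

jog_arm(
  rows=[
    [[0,0,0],[-1,1,10],22],
    [[0,0,0],[-1,1,18],22],
    [[0,0,0],[-1,1,24],22],
    [[0,0,0],[-1,1,29],22],
    [[0,0,0],[-1,1,34],22],
    [[0,0,0],[-1,1,38],22],
    [[0,0,0],[-1,1,41],22],
    [[0,0,0],[-1,1,44],22],
    [[0,0,0],[-1,1,44],22],
    [[0,0,0],[-1,1,44],22],
  ],
)

```text
t: 10.28
ee_pos: [0.5068, 0.2096, 0.0456]
tool_rot: [-2.635, -1.711, -0.0]
contact_force: [0.5, -0.2, -0.5]
finger_gap: 0.366
```

jog_arm(
  rows=[
    [[0,0,0],[0,0,1],22],
    [[0,0,0],[0,0,2],22],
    [[0,0,0],[0,0,2.5],22],
    [[0,0,0],[0,0,2.5],22],
  ],
)

```text
t: 10.78
ee_pos: [0.5068, 0.2096, 0.0434]
tool_rot: [-2.635, -1.71, -0.0]
contact_force: [-2.0, -0.7, 4.5]
finger_gap: 0.368
```

```bash
python3 - <<'E'
from h import *
s=env.state();print(s["t"],s["ee_pos"],yawy(),s["finger_gap"],s["contact_force"])
E
```

```text
10.775 [0.50679596 0.20961049 0.04343798] (np.float64(-24.014489555394128), np.float64(-0.9999999005809678)) 0.36811712460689283 [-2.03403197 -0.72698466  4.48532423]
```

It is on the floor (4.5 N upward at the expected height). Release and retreat straight up.

jog_arm(
  rows=[
    [[0,0,0],[0,0,1],36],
    [[0,0,0],[0,0,1],45],
    [[0,0,0],[0,0,1],60],
    [[0,0,0],[0,0,1],70],
    [[0,0,0],[0,0,1],70],
    [[0,0,0],[0,0,-8],70],
    [[0,0,0],[0,0,-30],70],
    [[0,0,0],[0,0,-60],70],
    [[0,0,0],[0,0,-100],70],
    [[0,0,0],[0,0,-120],70],
    [[0,0,0],[-60,0,-130],70],
    [[0,0,0],[-100,0,-130],70],
    [[0,0,0],[-100,0,-130],70],
  ],
)

```text
t: 12.4
ee_pos: [0.465, 0.1151, 0.1738]
tool_rot: [-2.639, -1.703, -0.001]
contact_force: [0.5, 0.3, 1.1]
finger_gap: 0.804
```

```bash
python3 - <<'E'
from h import *
import pickle
s=env.state();print(s["t"],s["ee_pos"],yawy(),s["finger_gap"],s["contact_force"])
a={n:(env.camera_params(n),env.snapshot(n)) for n in("scene","side","wrist")};pickle.dump(a,open("a4.pkl","wb"))
A,B,I=a["scene"][1],a["side"][1],a["wrist"][1]
c=cv2.resize(A[180:320,280:405],None,fx=3,fy=3,interpolation=cv2.INTER_CUBIC)
c2=cv2.resize(B[120:220,180:280],(420,420),interpolation=cv2.INTER_CUBIC)
save("crop5",np.clip(1.5*np.hstack([c,c2]).astype(float),0,255).astype(np.uint8))
save("w4",np.clip(1.5*I.astype(float),0,255).astype(np.uint8))
A0=pickle.load(open("a0.pkl","rb"))
for n,y0,y1,x0,x1 in[("scene",205,245,183,210),("scene",160,197,226,250),("side",182,222,304,330),("side",203,245,238,266)]:
    print(n,cv2.absdiff(A0[n][1][y0:y1,x0:x1],a[n][1][y0:y1,x0:x1]).mean())
E
```

```text
12.4 [0.46498413 0.11513909 0.1738265 ] (np.float64(-24.310765634696015), np.float64(-0.9999995200204918)) 0.8039042097326687 [0.4555206  0.28620113 1.09073251]
scene 8.786111111111111
scene 8.459084084084084
side 1.7326923076923078
side 1.6865079365079365
```

View pics/crop5.png

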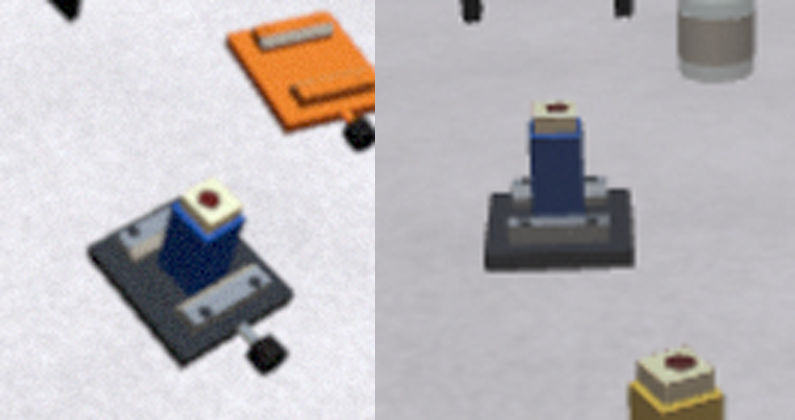

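View pics/w4.png

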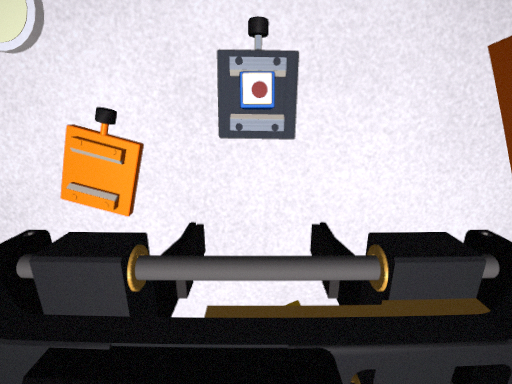

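The crops show the block upright between the jaws, with both flats parallel to them. In the wrist view its wax is at (257,89) and the plate spans (218..298, 50..138). I make one numeric check, including that red and yellow have not moved.

```bash
python3 - <<'E'
from h import *
import pickle
a0=pickle.load(open("a0.pkl","rb"));a=pickle.load(open("a4.pkl","rb"))
for n,b in[("scene",(205,245,183,210)),("scene",(160,197,226,250)),("side",(182,222,304,330)),("side",(203,245,238,266))]:
    y0,y1,x0,x1=b;f=lambda I:np.float32(cv2.cvtColor(I[y0:y1,x0:x1],cv2.COLOR_RGB2GRAY))
    print(n,cv2.phaseCorrelate(f(a0[n][1]),f(a[n][1])))
P,I=a["wrist"];h=I.astype(int)
m=((h[...,0]-h[...,2]>6)|(h[...,2]-h[...,0]>30)).astype(np.uint8);s=np.zeros_like(m);s[66:112,236:278]=1;m&=s
m=cv2.morphologyEx(m,cv2.MORPH_OPEN,np.ones((3,3)))
r=cv2.minAreaRect(max(cv2.findContours(m,0,1)[0],key=cv2.contourArea));b=cv2.boxPoints(r)
w=np.array([onz(P,*q,.074) for q in b]);e=[w[1]-w[0],w[2]-w[1]]
print("stub",w.mean(0),[np.linalg.norm(x) for x in e],[np.degrees(np.arctan2(x[1],x[0])) for x in e])
W=np.array([onz(P,*q,.014) for q in[(218,51),(298,51),(295,138),(220,138)]]);print("plate",W.mean(0),np.degrees(np.arctan2(*(W[1]-W[0])[1::-1])))
(S,A),(D,B)=a["scene"],a["side"]
t,e=tri([ray(P,259.5,89.5),ray(S,280+208/3,180+198/3),ray(D,180+(557-375)/4.2,120+107/4.2)]);print("spot",t,e)
E
```

```text
scene ((0.47140415060263763, 0.0813068534597825), 1.0763893489484433)
scene ((0.11700358700860214, -0.1094956690242661), 0.9860210835933685)
side ((0.5054772817697728, -0.004690076014199462), 1.0115572698690274)
side ((0.01167659072454974, 0.4685294758273706), 1.0025985488185176)
stub [0.50864844 0.20917229 0.074     ] [np.float64(0.03322715950692957), np.float64(0.0319784010428316)] [np.float64(-23.96154933435316), np.float64(-112.9387754467643)]
plate [0.5075807  0.20820284 0.014     ] -23.963463011439856
spot [0.50788114 0.20829441 0.0856899 ] [np.float64(0.0011981762579226225), np.float64(0.0010592899405582079), np.float64(0.0007452837437473456)]
```

The block centre is within 2 mm of the clamp centre, square to within 1°, with its top at 85.7 mm (86 mm expected). Red and yellow are unmoved. I hand it in.

```bash
python3 -c "
from rig import env
print(env.close_job())"
```

```text
the job is handed in; nothing more can be done
None
```

I gripped the small blue block on its flats and lowered it between the jaws of the dark steel clamp. When I felt the floor (4.5 N upward), I let go and backed the arm away; the job was handed in at about 12.6 s of the 34 s allowed.

Last checks before handing in:
- **Position:** the block is about 1.5 mm from the clamp centre as measured in the same view, and its flats are within about 1° of the jaws.
- **Height:** its top measured 85.7 mm up, against 86 mm expected when standing on the floor, and it looked upright in the side view.
- **Red and yellow blocks:** their pictures shifted by less than 0.6 pixel in both fixed views, so they have not moved.

Two measurements went wrong along the way:
- **Colour masks:** the first masks for the clamp plate and for the wax missed their edges. I used the hand-read corners and a tighter jaw mask, which agreed with each other.
- **Image differencing:** raw differencing of red and yellow in the scene view gave about 8.6 grey levels, against 1.7 in the side view. I took that for noise, as the shift check showed no movement.

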